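# Unlock the empty soap dispenser for a refill

## Robot

A 6-joint arm with a two-finger parallel gripper is mounted at the origin on the work surface. World frame = base frame: x ahead of the robot, y to its left, z up, the work surface at z = 0. Lengths are in m, angles in rad, forces in N, time in s.
With the tool pointing down it reaches from about 0.375 to 0.975 m from the base axis. Payload 3.8 kg.
Tool frame: the origin (TCP) lies midway between the tips of the shut fingers; the grasp point (between the pads) lies 19 mm behind it; z points along the fingers, y is the line along which they close (so a half turn about z gives the same grasp; the last joint's range is limited). The gripper opens to 88 mm and grips with 3 to 60 N. Pads are 18 mm wide; open, the fingers measure 123 mm over their backs; the gripper's body (75 mm by 187 mm) begins 45 mm behind the grasp point.
Start: joints at [-1.336, 0.264, 1.604, -0, 1.274, -0.037], TCP at [0.181, -0.65, 0.239] pointing down, gripper open.
Joint ranges: [-2.63, 2.63], [-0.94, 2.18], [0.31, 2.57], [-1.31, 4.45], [0, 2.66], [-2.55, 2.55]. Speed limits (rad/s): [2.57, 2.57, 3.14, 3.14, 3.14, 3.14].

## Interface

Orientations are given as a rotation vector (axis times angle).
In Python, from cell import manip, inverse_kinematics, cams, order gives the robot as it stands. Calls block until the motion is done:
- manip.move_pose(position, orientation): joint-space move of the TCP to a pose.
- manip.move_linear(position, rate=0.15, rot=None): straight line of the TCP; rot=None keeps the orientation; rate is the mean speed in m/s.
- manip.set_joints(angles): joint-space move.
- manip.set_gripper(opening, force=None): finger opening in m; force is the grip in N (None keeps the last); returns when the fingers have stopped.
- manip.dwell(seconds).
- inverse_kinematics(position, orientation): joint angles nearest the present ones, or None.
- manip.state(): the state.
- cams.capture(name): name is "scene" or "top" or "wrist"; returns a dict with "image" (384x512x3 uint8, blue, green, red), "z_map" (384x512 float32, m along the optical axis (not along the pixel's ray), 0 where there is no reading), "intrinsics" (3x3 intrinsics, pixels), "k1" (the pictures are not rectified: a ray, as slopes to the right and down, at radius r is drawn at 1 + k1 r^2 times it, then the intrinsics apply), "position" and "orientation" of the camera in the world; the wrist camera has in their place "T_tool_cam" (4x4, takes a point from camera to tool coordinates, whose origin is the TCP and whose axes are the flange's). Camera axes: x right, y down, z forward; pixel columns grow to the right and rows downward; lengths in m; the calibration is good to about 2 mm. A picture is of the moment at which its call begins: read the wrist's pose just before it.
A pose or a line that the arm cannot do raises manip.IKError and nothing moves.
- order.close_job(): hands the job in; it is judged then, once.
The state is a dict: "clock": time; "joint_pos": joint angles; "joint_velocities": joint speeds; "tau": joint torques, N m; "tool_pos": TCP position; "tcp_rot": TCP orientation; "contact_force": force on the tool from outside, world axes, zero at the start; "moment": the same for the moment, N m; "gripper_width": finger opening in m; "grasp_force": force on a finger pad.
Only numpy, scipy, OpenCV 4.12 (cv2) and the standard library are available. Lean on these libraries where they do the work, as an engineer would, in place of code of your own. Each camera call takes 0.05 s, during which the arm holds its last target. There are 200 camera calls.

## Task

The dish-soap dispenser is empty and I want to refill it. Take the blue-headed key out of the wooden key block and put it fully home in the keyhole on top of the steel dispenser, easing it past the sticky pins with a little wiggle instead of ramming it; then turn it clockwise until it meets its stop, about a quarter turn. The lock is sprung, so keep holding the key turned: the job finishes with it still in your grip and the refill lid lifted a crack, the yellow key still in the block and nothing else on the counter shifted.

Things in the scene. Friction and masses are not known exactly. Their poses are not given: they have to be found in the camera images.
- soap_key: dispenser key with the BLUE rectangular plastic head, 66 mm long, 45 g; starts blade down in either slot of the key block. Origin at the tip of the blade, z up to the head, x across its width, y through its thickness; the same after half a turn about z. Head: 34 to 66 mm above the tip, 28 mm wide (x), 9 mm thick (y); round neck below it 7 mm in diameter
- key_tip (a point): the blue key's tip, at its origin, same axes. From the tip up: flat double bit 16 mm wide (x), 4 mm thick (y) from 0 to 10 mm, its lowest 2 mm bevelled down to 12 x 1.6 mm; round shank 4.4 mm in diameter to 20 mm; round collar 14 mm in diameter from 20 to 23 mm, whose underside is the stop
- key_bow (a point): middle of the blue key's head, the place to grip it across its 9 mm thickness, 52 mm above the tip, same axes
- grille_key: the other key, for the window grille: same shaft in brass with a ROUND YELLOW head 32 mm in diameter. It stands in the other slot of the block and is to stay there. Origin and axes as for the blue key
- key_block: wooden key block 120 x 46 x 40 mm (x, y, z), stuck to the counter; origin at the centre of its underside. Two slots 18 mm (x) by 6 mm (y), 30 mm deep, at x = -29 and +29 mm. A key stands in its slot with the collar on the block's top, its tip 20 mm above the counter and its x along the block's x
- dispenser: steel push soap dispenser on a bracket screwed to the counter: tank 110 x 110 mm, its top 180 mm above the counter, push valve and spout on the front (-x). Origin on the counter under the middle of the tank, x towards its back, z up. The front 48 mm of its top is a fixed strip with the brass lock face, the rest is the refill lid
- keyhole (a point): middle of the keyhole at the level of the flat brass lock face (36 x 36 mm) on the dispenser's top, 31 mm in front of the tank's middle, with the dispenser's axes. A straight slot 18 mm along y, 6 mm along x, in a 4 mm thick face: the key goes in with its x along this y, either way round. Fully home the collar rests on the face: tip 20 mm below it, middle of the head 32 mm above it
- lock (a joint): angle of the lock's plug in rad: 0 at rest, growing clockwise seen from above, stop at 1.5. A spring turns it back to 0 (0.12 N m at the stop). The key has about 0.13 rad of play either way, so it turns some 1.6 rad in all. The fixed face keeps the key from turning until it is 14 mm in
- lid (a joint): opening of the refill lid in rad, hinged at the tank's back: 0 shut; the lock's cam lifts it to 0.135 rad (about 8 mm at its front edge) when the lock is at its stop, and it falls shut as the lock springs back. Its front edge is 25 mm behind the keyhole
- griddle: round black steel griddle 250 mm in diameter, 20 mm high, with two loop handles; origin at the centre of its underside; leave alone
- plate: white ceramic plate 170 mm in diameter, 20 mm high; origin at the centre of its underside; leave alone
- pot: small aluminium pot 160 mm in diameter, 85 mm high, with two short black grips; origin at the centre of its underside; leave alone
- brush: red-handled silicone brush 220 mm long, lying down; origin under its middle, x towards the bristles; leave alone
- mug: blue mug 80 mm in diameter, 90 mm high; origin at the centre of its underside; leave alone
- refill: green soap refill bottle 72 mm in diameter, 190 mm high, closed; origin at the centre of its underside; leave alone
- lock_pins (a point): point on the keyhole's axis, 13.5 mm below the face, between two sticky sprung pins inside the plug that press on the blade's flat sides, one from each side, at 11.5 and 15.5 mm. They stop a lightly pushed key some 10 to 17 mm in. Pushing straight needs 12 to 20 N; rocking the key about 1 mm to and fro across its thickness and twisting it 5 degrees while pressing with some 8 N works them aside

How it is judged:
On the way, in this order (a step that is already met when the one before it is completed fails the run):
1. the blue key is taken in the fingers and drawn right out of the key block (z of key_tip in the frame of key_block above 0.045 m and contact force between the fingers and soap_key above 1 N), for 0.1 s.
2. the key is fully home in the keyhole, past the pins, with the lock not yet turned (z of key_tip in the frame of keyhole below -0.018 m and horizontal distance between key_tip and keyhole below 0.004 m and value of joint lock below 0.3 rad), for 0.1 s.
At the end, for the whole second after the job is handed in: the lock is held at more than 1.3 rad of its 1.5 rad, still, with the lid lifted (over 0.09 rad); the blue key is upright within 0.15 rad and home (tip at least 17 mm below the face, within 4 mm of the keyhole's middle) and gripped by the fingers; the yellow key is where it was (value of joint lock above 1.3 rad and value of joint lid above 0.09 rad and velocity of joint lock between -0.2 and 0.2 rad/s and z of key_tip in the frame of keyhole below -0.017 m and horizontal distance between key_tip and keyhole below 0.004 m and angle between soap_key's own z axis and vertical below 0.15 rad and contact force between the fingers and soap_key above 2 N and distance of grille_key from where it was at the start of the episode below 0.01 m); the arm keeps its last pose, push and grip.
It fails at once if the yellow key is pulled or knocked (moved over 10 mm) (distance of grille_key from where it was at the start of the episode above 0.01 m).
It fails at once if something else on the counter is shifted by more than 20 mm (distance of any of griddle, plate, pot, brush, mug, refill from where it was at the start of the episode above 0.02 m).
It fails at once if the key is rammed: pressed against the dispenser with more than 60 N before the lock turns (value of joint lock below 0.3 rad and contact force between soap_key and dispenser above 60 N).
It also fails if it takes over 58 s, if anything falls off the work surface, if the arm or the gripper's body presses on something with over 40 N, if the wrist force passes 120 N, or if a joint passes its speed limit or range.

## Working session

There is one attempt and no reset: what is moved stays moved. The work goes in short steps, each a Python script; the robot and the scene stay as the last script left them, time stands still between calls to the robot, and variables do not carry over. Pictures are saved under pics/ and viewed, at most 10 in all, crops included, and the job is handed in when it is done.

```bash
ls; mkdir -p pics
python3 - <<'E'
from cell import manip, cams
import cv2, numpy as np, pickle
d={}
for n in ("scene","top"):
    c=cams.capture(n); d[n]=c
    cv2.imwrite(f"pics/{n}0.png",c["image"])
    print(n,c["intrinsics"].tolist(),c["k1"],c["position"],c["orientation"])
pickle.dump(d,open("caps0.pkl","wb"))
print(manip.state())
E
```

```text
pics
scene [[350.9696505527643, 0.0, 259.6048809625188], [0.0, 350.9696505527643, 188.99304403043868], [0.0, 0.0, 1.0]] -0.06904504313168092 [ 1.11459279 -0.60257585  0.90714246] [-2.24051876 -0.81349122  0.33585191]
top [[381.9647348826423, 0.0, 255.82467139967093], [0.0, 381.9647348826423, 194.7670353412841], [0.0, 0.0, 1.0]] -0.0076322919568405315 [0.45371631 0.01072666 1.33859081] [-2.15932308  2.15882265 -0.16235345]
{'clock': 0.1, 'joint_pos': array([-1.33588128e+00,  2.64668324e-01,  1.60523569e+00,  2.71128145e-05,
        1.27368557e+00, -3.68758415e-02]), 'joint_velocities': array([ 1.09893542e-03, -1.18795200e-03, -3.68039708e-03,  2.99608550e-04,
        5.65277767e-05, -9.52009560e-04]), 'tau': array([-6.03559511e-04, -5.03618896e+01, -3.58069360e+01,  7.30739557e-02,
        2.32833676e-02, -6.50616585e-05]), 'tool_pos': array([ 0.18108241, -0.64959511,  0.23751984]), 'tcp_rot': array([-3.11065878e+00, -4.25333342e-01,  2.69414272e-04]), 'contact_force': array([-0.19724355,  0.15982231,  0.0456379 ]), 'moment': array([ 0.03043341, -0.00402244,  0.02769036]), 'grasp_force': 0.0, 'gripper_width': 0.08819857197506357}
```

View pics/top0.png

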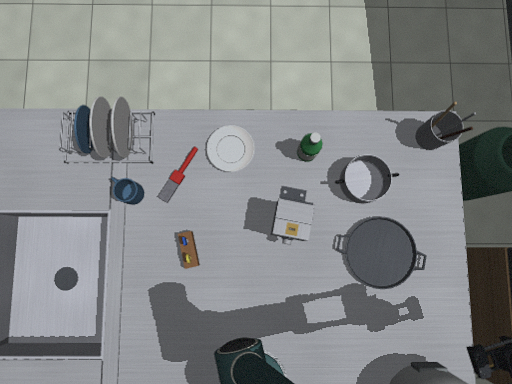

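View pics/scene0.png

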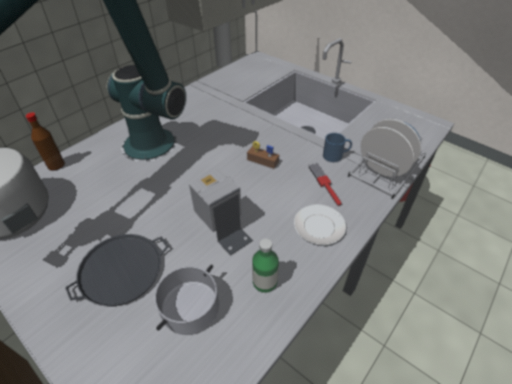

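The top view shows the block at about (187,249), with the blue head at (183,241) and the yellow head at (187,257). The lock face is at (292,229) on the dispenser at (292,215). The scene view agrees. I'll measure these coarsely, then look closer with the wrist camera.

```bash
cat > h.py <<'E'
import cv2, numpy as np
from scipy.spatial.transform import Rotation as R
from cell import manip, cams, inverse_kinematics, order
def pose(c, st=None):
    if "T_tool_cam" in c:
        T=np.eye(4); T[:3,:3]=R.from_rotvec(st["tcp_rot"]).as_matrix(); T[:3,3]=st["tool_pos"]
        T=T@c["T_tool_cam"]; return T[:3,:3],T[:3,3]
    return R.from_rotvec(c["orientation"]).as_matrix(),np.array(c["position"])
def rays(c,px,st=None):
    Rm,p=pose(c,st)
    u=cv2.undistortPoints(np.array(px,float).reshape(-1,1,2),c["intrinsics"],np.array([c["k1"],0,0,0.]))[:,0]
    return p,np.c_[u,np.ones(len(u))]@Rm.T
def onplane(c,px,z,st=None):
    p,d=rays(c,px,st); return p+d*((z-p[2])/d[:,2])[:,None]
def mask(img,lo,hi):
    return cv2.inRange(cv2.cvtColor(img,cv2.COLOR_BGR2HSV),np.array(lo),np.array(hi))
def blobs(m,amin=10):
    n,_,s,ce=cv2.connectedComponentsWithStats(m)
    return [(int(s[i,4]),s[i,:4].tolist(),ce[i].round(1).tolist()) for i in range(1,n) if s[i,4]>=amin]
def down(yaw):  # tool z down, tool y (closing line) along world direction yaw
    y=np.array([np.cos(yaw),np.sin(yaw),0]); z=np.array([0,0,-1.]); return R.from_matrix(np.c_[np.cross(y,z),y,z]).as_rotvec()
E
python3 - <<'E'
from h import *
import pickle
c=pickle.load(open("caps0.pkl","rb"))["top"]; im=c["image"]
for n,lo,hi,z in (("blue",(105,120,40),(130,255,255),.08),("yellow",(20,130,80),(35,255,255),.08),("wood",(5,80,40),(18,255,255),.04),("brass",(12,90,80),(35,255,255),.18)):
    for a,b,ce in blobs(mask(im,lo,hi)):
        if 150<ce[0]<330 and 180<ce[1]<300: print(n,a,b,ce,onplane(c,[ce],z).round(4), c["z_map"][int(ce[1]),int(ce[0])])
m=mask(im,(5,80,40),(18,255,255)); m[:,:150]=0;m[:,230:]=0;m[:200]=0;m[280:]=0
r=cv2.minAreaRect(cv2.findNonZero(m)); p=onplane(c,cv2.boxPoints(r),.04); print(r,p.round(3),p.mean(0))
w=cams.capture("wrist"); print(w["T_tool_cam"].round(4),w["intrinsics"],w["k1"])
E
```

```text
blue 27 [182, 237, 5, 8] [183.9, 240.4] [[0.4733 0.2258 0.08  ]] 1.2384487
yellow 27 [291, 224, 7, 11] [294.4, 228.9] [[ 0.5107 -0.1361  0.08  ]] 1.1584269
yellow 39 [185, 254, 6, 10] [187.5, 258.3] [[0.4156 0.2127 0.08  ]] 1.2323991
wood 417 [178, 231, 21, 37] [188.5, 249.1] [[0.4449 0.2165 0.04  ]] 1.2841245
brass 111 [286, 223, 12, 13] [291.5, 228.9] [[ 0.5062 -0.1156  0.18  ]] 1.2853503
brass 394 [178, 231, 20, 37] [188.8, 250.4] [[0.442  0.1933 0.18  ]] 1.2827297
((188.01925659179688, 249.0961456298828), (35.49702072143555, 14.512594223022461), 78.69007110595703) [[0.498 0.255 0.04 ]
 [0.508 0.207 0.04 ]
 [0.392 0.182 0.04 ]
 [0.383 0.229 0.04 ]] [0.44527905 0.21815032 0.04      ]
[[-8.000e-04 -9.577e-01 -2.878e-01  7.440e-02]
 [ 1.000e+00 -1.300e-03  1.600e-03 -4.000e-04]
 [-1.900e-03 -2.878e-01  9.577e-01 -1.458e-01]
 [ 0.000e+00  0.000e+00  0.000e+00  1.000e+00]] [[294.06081502   0.         253.73484278]
 [  0.         294.06081502 193.70025835]
 [  0.           0.           1.        ]] -0.028718071010235133
```

Run:
```python
from h import *
for nm,p,b in (("ins",(.506,-.116,.25),0),("block",(.474,.225,.2),102.6)):
    for dy in (-280,-260,-190,-180,-100,-90,-10,0,10,80,90):
        if nm=="block" and dy not in(-180,0): continue
        q=inverse_kinematics(np.array(p),down(np.radians(b+dy))); print(nm,b+dy,None if q is None else np.round(q,2))
```

```text
ins -280 [-0.27 -0.04  1.92  0.    1.26 -1.67]
ins -260 [-0.27 -0.04  1.92 -0.    1.26 -2.02]
ins -190 None
ins -180 None
ins -100 [-0.27 -0.04  1.92 -0.    1.26  1.47]
ins -90 [-0.27 -0.04  1.92 -0.    1.26  1.3 ]
ins -10 [-0.27 -0.04  1.92 -0.    1.26 -0.1 ]
ins 0 [-0.27 -0.04  1.92 -0.    1.26 -0.27]
ins 10 [-0.27 -0.04  1.92 -0.    1.26 -0.45]
ins 80 [-0.27 -0.04  1.92  0.    1.26 -1.67]
ins 90 [-0.27 -0.04  1.92  0.    1.26 -1.84]
block -77.4 [ 0.4   0.01  1.97 -0.    1.17  1.75]
block 102.6 [ 0.4   0.01  1.97  0.    1.17 -1.39]
```

Run:
```python
from h import *
import pickle
manip.move_linear(np.array([.181,-.65,.40]),rate=.25)
manip.move_pose(np.array([.506,-.116,.33]),down(0))
manip.dwell(.2)
s1=manip.state(); c1=cams.capture("wrist")
manip.move_pose(np.array([.474,.225,.21]),down(np.radians(102.6)))
manip.dwell(.2)
s2=manip.state(); c2=cams.capture("wrist")
pickle.dump([(c1,s1),(c2,s2)],open("w1.pkl","wb"))
cv2.imwrite("pics/w1.png",c1["image"]);cv2.imwrite("pics/w2.png",c2["image"])
print(s1["tool_pos"],s2["tool_pos"],s2["clock"])
```

```text
[ 0.50604532 -0.11664655  0.33005236] [0.47470472 0.2242829  0.21050997] 5.0
```

View pics/w1.png

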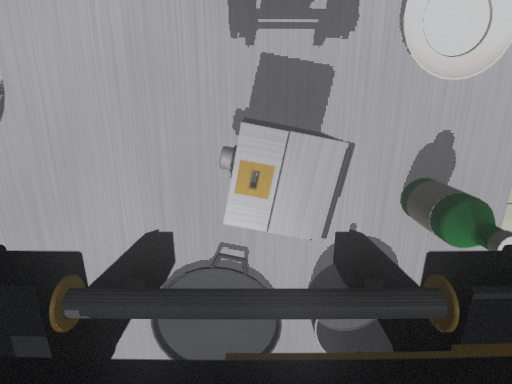

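View pics/w2.png

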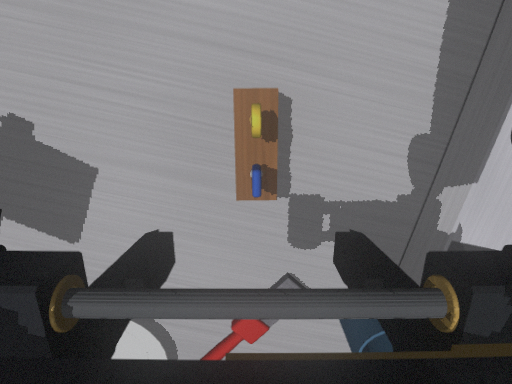

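w1 shows the lock face at (254,180) with its slot running vertically, and the lid seam to its right. w2 shows blue at (257,181) and yellow at (256,121) in the block. I'll compute positions from these.

```bash
cat >> h.py <<'E'
def rect(c,st,m,z):  # min-area rectangle of mask, its corners on plane z: centre, side lengths, direction of long side
    pts=cv2.findNonZero(m).astype(np.float32)
    h=cv2.convexHull(pts)[:,0]; P=onplane(c,h,z,st)[:,:2]*1000
    (cx,cy),(a,b),t=cv2.minAreaRect(P.astype(np.float32))
    if a<b: a,b,t=b,a,t+90
    return np.array([cx,cy])/1000,(round(a,1),round(b,1)),(t+90)%180-90
def big(m):
    n,l,s,_=cv2.connectedComponentsWithStats(m); return ((l==1+np.argmax(s[1:,4]))*255).astype(np.uint8)
BRASS=((12,100,60),(32,255,255)); BLUE=((105,120,30),(130,255,255)); YEL=((22,150,60),(35,255,255)); WOOD=((3,70,30),(18,255,255))
def face(c,st):
    m=big(mask(c["image"],*BRASS)); hull=cv2.convexHull(cv2.findNonZero(m))
    f=np.zeros_like(m); cv2.fillConvexPoly(f,hull,255)
    f=cv2.erode(f,np.ones((5,5))); s=big(f&~m)
    return rect(c,st,m,.18),rect(c,st,s,.18)
E
python3 - <<'E'
from h import *
import pickle
(c1,s1),(c2,s2)=pickle.load(open("w1.pkl","rb"))
print(face(c1,s1))
roi=np.zeros((384,512),np.uint8); roi[60:230,200:310]=255
m=(mask(c2["image"],(0,60,30),(40,255,255))|mask(c2["image"],*BLUE))&roi
print("block",rect(c2,s2,big(mask(c2["image"],*WOOD)&roi),.04),rect(c2,s2,big(m),.04))
print("blue",rect(c2,s2,big(mask(c2["image"],*BLUE)&roi),.086)); print("yel",rect(c2,s2,big(mask(c2["image"],*YEL)&roi),.086))
def height(c,st,px):
    Rm,p=pose(c,st);_,d=rays(c,[px],st); z=c["z_map"][px[1],px[0]]; return p+d[0]*z
for c,st,px in((c1,s1,(242,180)),(c1,s1,(245,215)),(c1,s1,(300,190)),(c2,s2,(257,170)),(c2,s2,(257,176)),(c2,s2,(245,150))): print(px,c["image"][px[1],px[0]],height(c,st,px).round(4))
E
```

```text
((array([ 0.50660135, -0.11614088]), (35.0, 34.7), -10.922554016113281), (array([ 0.50661731, -0.11565207]), (18.2, 6.8), 80.53343200683594))
block (array([0.44323822, 0.21954094]), (118.8, 45.5), 12.9645357131958) (array([0.44325946, 0.21943626]), (118.8, 45.9), 13.031447410583496)
blue (array([0.47110745, 0.22555371]), (25.6, 7.6), 12.80041217803955)
yel (array([0.4146871 , 0.21297841]), (25.3, 7.2), 12.354874610900879)
(242, 180) [ 94 148 176] [ 0.494  -0.1167  0.1796]
(245, 215) [185 180 182] [ 0.4967 -0.156   0.1783]
(300, 190) [172 166 168] [ 0.5545 -0.1272  0.181 ]
(257, 170) [125  73  56] [0.4586 0.2237 0.0855]
(257, 176) [159  87  64] [0.4639 0.2249 0.0866]
(245, 150) [ 75  98 135] [0.4495 0.2088 0.0402]
```

Run:
```python
from h import *
import pickle
o=down(np.radians(103)); p=np.array([.4714,.2258,.055])
manip.set_gripper(.05)
manip.move_pose(p+[0,0,.05],o); manip.move_linear(p,rate=.1); manip.dwell(.1)
s=manip.state(); print(s["tool_pos"],s["contact_force"])
manip.set_gripper(0.0,force=50); manip.dwell(.1); s=manip.state(); print(s["gripper_width"],s["grasp_force"],s["tool_pos"],s["contact_force"])
manip.move_linear(p+[0,0,.06],rate=.08); s=manip.state(); print(s["gripper_width"],s["grasp_force"],s["contact_force"])
manip.move_linear(p+[0,0,.20],rate=.2)
manip.move_pose(np.array([.5066,-.1159,.26]),down(np.radians(-10.2)))
manip.dwell(.3)
s=manip.state(); c=cams.capture("wrist"); pickle.dump((c,s),open("w3.pkl","wb")); cv2.imwrite("pics/w3.png",c["image"])
print(s["tool_pos"],s["contact_force"],s["moment"],s["gripper_width"],s["clock"])
```

```text
[0.47237999 0.22621954 0.05612214] [ 0.98889486 -0.12477431  0.21715153]
0.008775985070971834 50.00003082677722 [0.47136051 0.22580182 0.05497883] [-0.04328286 -0.81766099  0.90189258]
0.008759360561648458 49.99990710988641 [-0.34391217 -0.6513351  -0.91098239]
[ 0.50676098 -0.11515483  0.26000021] [-0.00880434  0.58341208 -0.48820545] [-0.05441286 -0.08419304  0.00481171] 0.008381004149700434 11.15
```

View pics/w3.png

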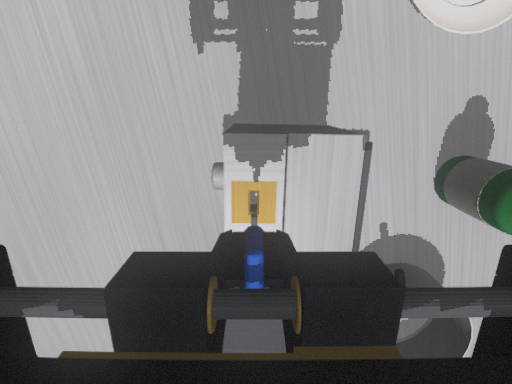

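The key is held upright over the face, with the slot at about (254,200). The collar and shank hide part of it, so I'll zoom in.

Run:
```python
from h import *
import pickle
c,s=pickle.load(open("w3.pkl","rb")); i=c["image"][160:290,215:295]
cv2.imwrite("pics/w3z.png",cv2.resize(i,None,fx=6,fy=6,interpolation=cv2.INTER_CUBIC)[:600])
s=manip.state();print(s["tool_pos"],s["clock"])
def proj(P):
    Rm,p=pose(c,pickle.load(open("w3.pkl","rb"))[1]); q=(np.array(P)-p)@Rm; x=q[:2]/q[2]; x=x*(1+c["k1"]*(x@x)); return c["intrinsics"][:2,:2]@x+c["intrinsics"][:2,2]
t=np.array([.50676,-.11515,.225]); v=np.array([np.cos(np.radians(79.8)),np.sin(np.radians(79.8)),0])
for n,P in(("tip-",t-.006*v),("tip+",t+.006*v),("bit-",t-.008*v+[0,0,.002]),("bit+",t+.008*v+[0,0,.002]),("hole",[.5066,-.1159,.18]),("h+",np.array([.5066,-.1159,.18])+.009*v),("h-",np.array([.5066,-.1159,.18])-.009*v)): print(n,proj(P).round(1))
```

```text
[ 0.50675277 -0.11528801  0.26006219] 11.2
tip- [253.8 231. ]
tip+ [253.8 214.2]
bit- [253.8 235.1]
bit+ [253.8 212.4]
hole [253.7 202.2]
h+ [253.7 191.6]
h- [253.7 212.7]
```

View pics/w3z.png

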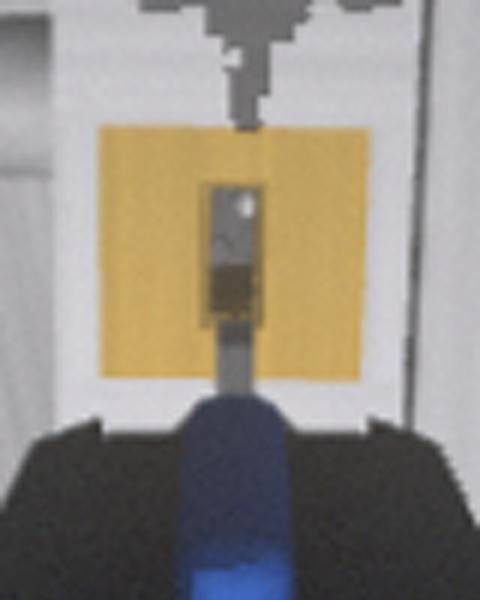

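Run:
```python
from h import *
o=down(np.radians(-10.2)); x,y=.5066,-.1159
manip.move_linear(np.array([x,y,.22]),rate=.1,rot=o); manip.dwell(.5)
s=manip.state(); f0=s["contact_force"].copy(); print(s["tool_pos"],f0,s["moment"].round(3),s["clock"])
for z in np.arange(.218,.203,-.001):
    manip.move_linear(np.array([x,y,z]),rate=.03); s=manip.state(); f=s["contact_force"]-f0
    print(round(z,3),(s["tool_pos"]*1000).round(2),f.round(1),s["moment"].round(2))
    if abs(f[2])>8 or np.hypot(f[0],f[1])>10: break
print(s["clock"])
```

```text
[ 0.50670803 -0.1159095   0.22020719] [ 0.73362452  0.04306996 -0.799572  ] [-0.049 -0.073 -0.02 ] 12.25
0.218 [ 506.4  -115.86  217.71] [-1.1 -0.3 -0.2] [-0.   -0.06  0.02]
0.217 [ 506.54 -115.89  216.88] [-0.3  1.1 -1.4] [-0.03 -0.11  0.01]
0.216 [ 506.53 -115.88  215.89] [-0.7  0.7  0. ] [ 0.03 -0.06  0.03]
0.215 [ 506.53 -115.89  214.92] [-0.1 -0.5  1.4] [-0.04 -0.05  0.  ]
0.214 [ 506.53 -115.88  213.88] [-0.9  0.7  0.3] [-0.08 -0.07  0.03]
0.213 [ 506.54 -115.91  212.9 ] [-1.4 -0.1  0.4] [-0.03 -0.08  0.01]
0.212 [ 506.54 -115.89  211.91] [-0.5 -0.1 -0.5] [-0.07 -0.08  0.02]
0.211 [ 506.53 -115.86  210.88] [-1.5 -0.5  1. ] [-0.   -0.05 -0.01]
0.21 [ 506.56 -115.88  209.91] [-0.9 -0.7 -0.2] [-0.08 -0.07 -0.02]
0.209 [ 506.54 -115.87  208.9 ] [-1.3 -1.   0.3] [-0.08 -0.08  0.  ]
0.208 [ 506.53 -115.89  207.88] [-0.1 -0.4  0.1] [-0.04 -0.07  0.01]
0.207 [ 506.54 -115.9   206.91] [-0.2 -0.2  0.3] [-0.13 -0.04 -0.01]
0.206 [ 506.54 -115.87  205.89] [0.  0.5 1.2] [-0.07 -0.03 -0.01]
0.205 [ 506.54 -115.89  204.99] [-1.6  0.1  0.5] [-0.07 -0.03  0.02]
0.204 [ 506.46 -115.92  204.23] [-2.  -0.2  3.7] [ 0.02  0.16 -0.01]
16.0
```

```bash
cat > wig.py <<'E'
from h import *
x,y=.5066,-.1159; yaw=-10.2; f0=np.array([.7,0,-.8])
u=np.array([np.cos(np.radians(yaw)),np.sin(np.radians(yaw)),0])
z=.2035; sg=1
for k in range(50):
    manip.move_linear(np.array([x,y,z])+sg*.001*u,rate=.008,rot=down(np.radians(yaw+5*sg)))
    s=manip.state(); f=s["contact_force"]-f0; sg=-sg; h=s["tool_pos"][2]
    print(round(z,4),(s["tool_pos"]*1000).round(2),f.round(1),s["moment"].round(2))
    if f[2]>25: print("high");break
    z=min(z,h)-.0004 if f[2]<6 else z-.0004 if f[2]<8 else z+.0004 if f[2]>11 else z
    if h<.1954 and f[2]>8: break
manip.move_linear(np.array([x,y,z]),rate=.008,rot=down(np.radians(yaw))); s=manip.state()
print(s["tool_pos"],s["contact_force"]-f0,s["grasp_force"],s["gripper_width"],s["clock"])
E
python3 wig.py
```

```text
0.2035 [ 506.72 -116.07  203.32] [-5.7  0.   3.1] [-0.02  0.85 -0.  ]
0.2029 [ 505.76 -115.72  203.04] [-3.4  0.4  5.1] [0.06 0.48 0.03]
0.2025 [ 506.57 -116.05  202.34] [-5.9 -0.8  5.7] [0.01 1.01 0.04]
0.2019 [ 505.6  -115.65  201.84] [-3.7 -1.2  2.5] [0.05 0.45 0.02]
0.2014 [ 506.6  -116.    201.36] [-6.4 -0.   6.1] [0.09 1.05 0.02]
0.201 [ 505.58 -115.7   200.95] [-2.9  0.7  2.7] [0.04 0.39 0.01]
0.2006 [ 506.56 -116.01  200.37] [-6.3  0.7  5.7] [0.07 1.   0.01]
0.2 [ 505.95 -115.85  200.21] [-3.3  0.1  4.1] [-0.07  0.32  0.03]
0.1996 [ 506.62 -115.97  199.67] [-6.2  1.5  6.9] [0.06 1.06 0.01]
0.1992 [ 506.13 -115.88  199.67] [-2.4  0.6  6.2] [-0.06  0.3   0.02]
0.1988 [ 506.68 -115.94  199.09] [-6.4  0.9  8.2] [0.09 1.06 0.03]
0.1988 [ 506.17 -115.87  199.15] [-1.1 -0.5  6.5] [-0.14  0.08  0.01]
0.1984 [ 506.68 -115.95  198.78] [-5.8  0.   9.9] [ 0.12  0.93 -0.  ]
0.1984 [ 506.21 -115.85  198.84] [-0.6 -0.5  6.2] [-0.03  0.08  0.  ]
0.198 [ 506.69 -115.91  198.63] [-6.3  0.6 10.7] [0.09 1.03 0.04]
0.198 [ 506.25 -115.8   198.68] [-1.7  0.3  7.2] [-0.12  0.16 -0.02]
0.1976 [ 506.
[... 569 characters left out ...]
5.3  1.2  9.6] [0.16 0.8  0.05]
0.1968 [ 506.25 -115.71  197.2 ] [-0.3  1.1  6. ] [ 0.01 -0.15  0.04]
0.1964 [ 506.68 -115.74  196.61] [-5.3  0.6  9.6] [ 0.22  0.71 -0.04]
0.1964 [ 506.2  -115.71  196.66] [-0.4  0.   5.7] [ 0.08 -0.27  0.02]
0.196 [ 506.63 -115.77  196.07] [-4.2  2.2  8.9] [0.17 0.57 0.03]
0.196 [ 506.14 -115.71  196.14] [0.7 1.1 5.2] [ 0.06 -0.43  0.03]
0.1956 [ 506.54 -115.8   195.55] [-3.3  1.7  7.4] [ 0.17  0.38 -0.  ]
0.1952 [ 506.16 -115.77  195.57] [0.5 1.  6.1] [ 0.09 -0.39  0.02]
0.1948 [ 506.56 -115.85  194.89] [-2.8  0.9  8.5] [0.11 0.43 0.03]
[ 0.50628027 -0.11582119  0.19490213] [-1.17183036  0.66104532  6.64043729] 50.001785550266504 0.00829147422874377 29.5667
```

Run:
```python
from h import *
import pickle
o=down(np.radians(-10.2)); f0=np.array([.7,0,-.8])
for k,z in enumerate((.1944,.1938,.1932,.1926)):
    manip.move_linear(np.array([.5066,-.1159,z]),rate=.01,rot=o); manip.dwell(.1); s=manip.state(); f=s["contact_force"]-f0
    print(z,(s["tool_pos"]*1000).round(2),f.round(1),s["moment"].round(2))
    if f[2]>14: break
s=manip.state(); c=cams.capture("wrist"); pickle.dump((c,s),open("w4.pkl","wb"))
i=c["image"][150:300,195:315]; cv2.imwrite("pics/w4z.png",cv2.resize(i,None,fx=4,fy=4,interpolation=cv2.INTER_CUBIC)); print(s["clock"])
```

```text
0.1944 [ 506.36 -115.85  194.93] [-1.6  1.   8.2] [0.17 0.1  0.02]
0.1938 [ 506.36 -115.82  194.88] [-4.   1.6 11.4] [ 0.13  0.38 -0.03]
0.1932 [ 506.39 -115.84  194.84] [-4.4  1.9 14.7] [0.25 0.57 0.01]
30.6167
```

View pics/w4z.png

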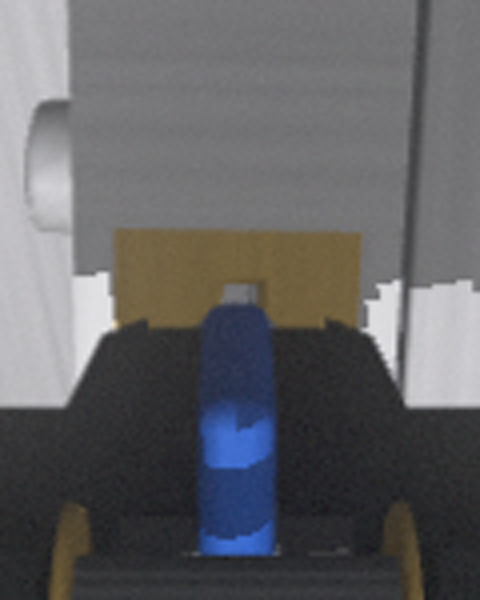

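Run:
```python
from h import *
import pickle
c,s=pickle.load(open("w4.pkl","rb")); Rm,p=pose(c,s)
a=np.radians(79.8); v=np.array([np.cos(a),np.sin(a),0]); u=np.array([np.sin(a),-np.cos(a),0])
K=np.array([.5066,-.1159,.18])
def pr(P):
    q=(P-p)@Rm; x=q[:2]/q[2]; x=x*(1+c["k1"]*(x@x)); w=c["intrinsics"][:2,:2]@x+c["intrinsics"][:2,2]; return ((w-[195,150])*4).round(0)
ez=np.array([0,0,1.])
print("hole+-",pr(K+.009*v),pr(K-.009*v),"face corner",pr(K+.018*v-.018*u),pr(K+.018*v+.018*u))
for h in (0,4,8): print(h,"collar far top",pr(K+.007*v+(.003+h/1e3)*ez),"sides",pr(K+.007*u+(.003+h/1e3)*ez),"head top far",pr(K+.014*v+(.046+h/1e3)*ez),pr(K-.014*v+(.046+h/1e3)*ez),"bit top far edge",pr(K+.008*v+(-.010+h/1e3)*ez), "head bottom far",pr(K+.014*v+(.014+h/1e3)*ez))
```

```text
hole+- [237. 287.] [237. 397.] face corner [113. 229.] [362. 229.]
0 collar far top [237. 308.] sides [285. 352.] head top far [239. 406.] [238. 623.] bit top far edge [237. 268.] head bottom far [238. 292.]
4 collar far top [237. 319.] sides [286. 364.] head top far [239. 424.] [238. 646.] bit top far edge [237. 278.] head bottom far [238. 304.]
8 collar far top [237. 331.] sides [287. 376.] head top far [239. 443.] [238. 670.] bit top far edge [237. 288.] head bottom far [238. 316.]
```

```bash
cat > turn.py <<'E'
from h import *
import pickle,sys
for n in ("w3.pkl","w4.pkl"):
    c,_=pickle.load(open(n,"rb")); m=big(mask(c["image"],*BLUE)); g=c["image"][215:262,254].astype(int).sum(1)
    print(n,np.nonzero(m.any(1))[0][0],g.tolist())
f0=np.array([.7,0,-.8]); a0,a1,st=map(float,sys.argv[1:4])
for a in np.arange(a0,a1+.1,st):
    manip.move_linear(np.array([.5064,-.1159,.1940]),rate=.02,rot=down(np.radians(-10.2-a)))
    s=manip.state(); f=s["contact_force"]-f0; print(a,(s["tool_pos"]*1000).round(2),f.round(1),s["moment"].round(2),s["joint_pos"][5].round(3),round(s["clock"],2))
    if np.linalg.norm(f)>30 or abs(s["moment"][2])>.6: print("stop");break
E
python3 turn.py 6 36 6
```

```text
w3.pkl 251 [235, 250, 282, 335, 339, 340, 342, 331, 339, 331, 297, 221, 202, 197, 190, 205, 204, 205, 206, 194, 201, 185, 187, 197, 187, 185, 183, 188, 184, 175, 188, 180, 178, 182, 189, 197, 209, 211, 217, 258, 293, 315, 337, 345, 357, 350, 349]
w4.pkl 235 [274, 269, 270, 279, 264, 255, 328, 354, 354, 349, 306, 210, 173, 185, 184, 173, 166, 173, 168, 183, 181, 184, 182, 169, 168, 172, 185, 170, 187, 173, 172, 174, 175, 168, 179, 186, 215, 225, 226, 244, 244, 256, 269, 365, 371, 376, 374]
6.0 [ 506.35 -115.85  194.9 ] [-2.7  0.4 10.8] [ 0.17  0.18 -0.05] 0.007 30.93
12.0 [ 506.44 -115.87  194.91] [-1.3  1.  10.2] [0.14 0.19 0.01] 0.111 31.18
18.0 [ 506.47 -115.9   194.84] [-1.6  1.   9.7] [0.12 0.17 0.02] 0.216 31.44
24.0 [ 506.58 -115.95  194.89] [-0.7  0.5  9.8] [ 0.09  0.1  -0.  ] 0.321 31.7
30.0 [ 506.58 -116.02  194.87] [-1.   0.9  9.9] [0.09 0.12 0.06] 0.425 31.96
36.0 [ 506.64 -116.07  194.91] [-1.4  0.3  9.8] [0.03 0.04 0.04] 0.53 32.22
```

The head's edge sits on the same image row before and after insertion, so the key hasn't slipped in the grip. It met a hard stop at the nominal home depth and is turning freely, so I'll continue.

```bash
sed -i '/^for n in/,/print(n/d' turn.py; python3 turn.py 42 90 6; python3 turn.py 92 98 2
python3 - <<'E'
from h import *
import pickle
manip.dwell(.3); s=manip.state(); print(s["tool_pos"],s["contact_force"],s["moment"],s["grasp_force"],s["gripper_width"],s["clock"])
c=cams.capture("scene"); w=cams.capture("wrist"); pickle.dump((c,w,s),open("w5.pkl","wb"))
i=np.hstack([cv2.resize(c["image"][150:260,160:270],(440,440),interpolation=cv2.INTER_CUBIC),cv2.resize(w["image"][120:300,180:330],(360,440),interpolation=cv2.INTER_CUBIC)]); cv2.imwrite("pics/w5.png",i)
E
```

```text
42.0 [ 506.66 -116.05  194.88] [-1.8 -0.6 10.2] [0.02 0.   0.01] 0.635 32.48
48.0 [ 506.73 -116.02  194.89] [-1.2  0.6  8.9] [0.11 0.03 0.05] 0.74 32.73
54.0 [ 506.75 -116.    194.89] [-1.1  0.4  8.7] [0.05 0.01 0.06] 0.844 32.99
60.0 [ 506.73 -115.99  194.87] [-1.4  0.3 10. ] [0.1  0.   0.04] 0.949 33.25
66.0 [ 506.71 -115.94  194.88] [-0.8  1.2  9. ] [0.15 0.08 0.08] 1.054 33.51
72.0 [ 506.68 -115.89  194.86] [-1.4  0.4  9.3] [0.13 0.06 0.05] 1.158 33.77
78.0 [ 506.68 -115.92  194.87] [-0.6  0.6  9.4] [0.22 0.09 0.09] 1.263 34.02
84.0 [ 506.69 -115.93  194.87] [-1.6  0.8  9.8] [0.18 0.08 0.12] 1.368 34.28
90.0 [ 506.7  -115.97  194.88] [-1.4  1.5  9.3] [0.13 0.07 0.06] 1.472 34.54
92.0 [ 506.71 -115.97  194.88] [-1.4  1.2  8.3] [0.11 0.08 0.06] 1.507 34.79
94.0 [ 506.72 -115.99  194.9 ] [-0.7  0.5  8.8] [0.13 0.06 0.15] 1.542 35.04
96.0 [ 506.71 -115.99  194.88] [-1.1  0.5  9.7] [0.2  0.05 0.13] 1.577 35.29
98.0 [ 506.77 -116.    194.89] [-0.9  0.2  8.8] [0.14 0.03 0.2 ] 1.612 35.54
[ 0.50675225 -0.11599625  0.19486559] [0.12039627 0.15768952 8.06408559] [0.13801576 0.06474511 0.21655924] 50.00235177576542 0.008566846144603398 35.8417
```

View pics/w5.png

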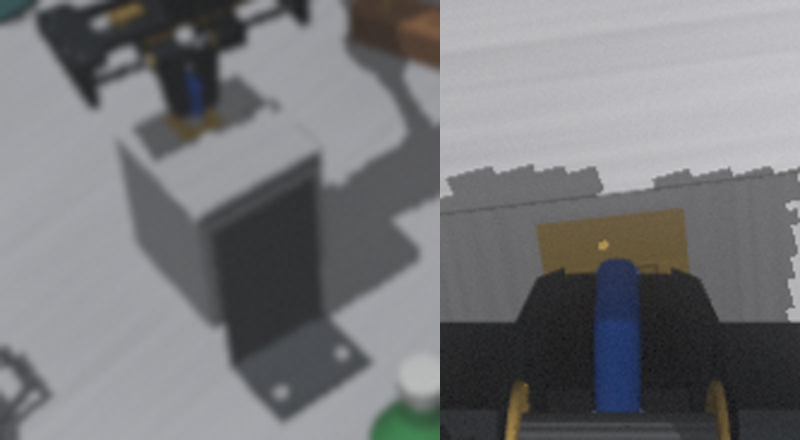

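The wrist moment rises past about 96°, which suggests the stop. I'll add a few degrees and confirm the lid lift from depth before and after.

```bash
python3 turn.py 100 104 2
python3 - <<'E'
from h import *
import pickle
manip.dwell(.5); s=manip.state(); print(s["tool_pos"],s["contact_force"],s["moment"].round(3),s["joint_velocities"].round(3),s["clock"])
a=pickle.load(open("caps0.pkl","rb"))["scene"]; b=cams.capture("scene")
Rm,p=pose(a); K=np.array([.5066,-.1159,.18]); u=np.array([np.cos(np.radians(-10.2)),np.sin(np.radians(-10.2)),0]); v=np.array([-u[1],u[0],0])
for dx in(.035,.05,.065,.08):
    r=[]
    for dy in(-.03,-.015,0,.015,.03):
        q=(K+dx*u+dy*v-p)@Rm; x=q[:2]/q[2]; x=x*(1+a["k1"]*(x@x)); w=np.rint(a["intrinsics"][:2,:2]@x+a["intrinsics"][:2,2]).astype(int)
        d=rays(a,[w])[1][0]; r.append([round(1000*(p+d*c["z_map"][w[1],w[0]])[2],1) for c in(a,b)])
    print(dx,r)
E
```

```text
100.0 [ 506.86 -116.01  194.88] [-1.   0.8  7.9] [0.22 0.04 0.23] 1.646 36.19
102.0 [ 506.85 -115.99  194.83] [-0.6  1.3  8.8] [ 0.17 -0.1   0.36] 1.681 36.44
104.0 [ 506.91 -116.04  194.89] [0.1 0.4 9.4] [ 0.17 -0.06  0.51] 1.716 36.69
[ 0.50688075 -0.11603451  0.19486301] [0.25294963 1.06939491 8.06335311] [ 0.162 -0.058  0.456] [ 0.001  0.    -0.001 -0.    -0.     0.001] 37.1917
0.035 [[np.float64(181.4), np.float64(187.1)], [np.float64(183.9), np.float64(187.2)], [np.float64(180.1), np.float64(184.6)], [np.float64(181.8), np.float64(187.8)], [np.float64(179.3), np.float64(186.9)]]
0.05 [[np.float64(182.3), np.float64(185.3)], [np.float64(180.0), np.float64(187.2)], [np.float64(180.7), np.float64(185.3)], [np.float64(181.9), np.float64(183.5)], [np.float64(181.1), np.float64(907.1)]]
0.065 [[np.float64(179.7), np.float64(182.9)], [np.float64(179.9), np.float64(184.5)], [np.float64(182.6), np.float64(182.3)], [np.float64(179.4), np.float64(186.2)], [np.float64(179.9), np.float64(184.8)]]
0.08 [[np.float64(181.0), np.float64(182.1)], [np.float64(182.4), np.float64(182.1)], [np.float64(184.2), np.float64(179.7)], [np.float64(181.0), np.float64(181.7)], [np.float64(183.2), np.float64(180.2)]]
```

The lid has risen about 5.4 mm at 35 mm behind the keyhole, tapering to nothing at the hinge. The turning moment of 0.46 N m is well above the spring's 0.12 N m, so the lock is at its stop. I'm handing the job in.

```bash
python3 -c "
from h import *
print(order.close_job()); s=manip.state(); print(s['clock'],s['moment'],s['grasp_force'])"
```

```text
the job is handed in; nothing more can be done
None
the job is handed in; nothing more can be done
```

I handed the job in at about 37 s with the blue key fully home, turned clockwise to its stop and still held in the grip, and the refill lid lifted a crack; no verdict came back, and I took no final picture to check that the yellow key and the other items hadn't moved.

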